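# Index the rivet-die turret and bolt it

### The arm

A 7-joint arm with a two-finger parallel gripper is mounted at the origin on the work surface. World frame = base frame: x ahead of the robot, y to its left, z up, the work surface at z = 0. Lengths are in m, angles in rad, forces in N, time in s.
With the tool pointing down it reaches from about 0.425 to 0.925 m from the base axis. Payload 6.8 kg.
Tool frame: the origin (TCP) lies on the front face of the gripper's body, between the roots of the fingers; the fingertips stand 73 mm ahead of it and the grasp point (between the pads) lies 54 mm ahead of it (env.nose_length is the distance from the TCP to the fingertips, in m); z points along the fingers, y is the line along which they close (so a half turn about z gives the same grasp; the last joint's range is limited). The gripper opens to 85 mm and grips with 20 to 120 N. Pads are 22 mm wide; open, the fingers measure 114 mm over their backs; the gripper's body (76 mm by 85 mm) begins 54 mm behind the grasp point. The pads swing forward as they close: fully open they stand 13 mm farther back than shut.
Start: joints at [-1.363, 0.477, 0.022, 1.555, -0.011, 1.109, -0.083], TCP at [0.21, 0.642, 0.304] pointing down, gripper open.
Joint ranges: [-2.96, 2.96], [-0.34, 2.1], [-1.41, 1.46], [0.24, 2.44], [-1.37, 4.51], [0.17, 1.92], [-2.96, 2.96]. Speed limits (rad/s): [2.39, 2.39, 3.14, 3.14, 3.14, 3.14, 3.14].

### API

Orientations are given as a unit quaternion [w, x, y, z].
In Python, from cell import env, kin, camera, calibration, job gives the robot as it stands. The module is installed in compiled form; this text tells all that it offers. Calls block until the motion is done:
- env.reach(position, orientation): joint-space move of the TCP to a pose.
- env.movel(position, velocity=0.15, rot=None, stop_force=None): straight line of the TCP; rot=None keeps the orientation; velocity is the mean speed in m/s. With stop_force (N) it stops when the force on the tool has changed by that much, and returns True; else False.
- env.goto_joints(angles): joint-space move.
- env.grip(opening, f_grip=None): finger opening in m; f_grip is the grip in N (None keeps the last); returns when the fingers have stopped.
- env.dwell(seconds).
- kin.inverse_kinematics(position, orientation): joint angles nearest the present ones, or None.
- env.get_state(): the state.
- camera(name): name is "scene" or "top" or "wrist"; returns (picture, depth): 384x512x3 uint8, blue, green, red; 384x512 float32, m along the optical axis (not along the pixel's ray), 0 where there is no reading.
- calibration(name): a dict with "fx", "fy", "cx", "cy" (pixels), "rvec" (rotation vector, rad) and "tvec" (3), from world to camera coordinates, as OpenCV has them. Camera axes: x right, y down, z forward; pixel columns grow to the right and rows downward; lengths in m; the calibration is good to about 2 mm. A picture is of the moment at which its call begins: read the wrist's pose just before it. calibration takes no time and is no camera call; for the wrist camera it gives the pose at the moment of the call.
A pose or a line that the arm cannot do raises env.PlanningError and nothing moves.
- job.job_done(): hands the job in; it is judged then, once.
The state is a dict: "time": time; "qpos": joint angles; "joint_velocities": joint speeds; "joint_torque": joint torques, N m; "tcp_pos": TCP position; "orientation": TCP orientation; "force": force on the tool from outside, world axes, zero at the start; "torque": the same for the moment, N m; "opening": finger opening in m; "gripper_force": force on a finger pad.
Only numpy, scipy, OpenCV 4.12 (cv2) and the standard library are available. Lean on these libraries where they do the work, as an engineer would, in place of code of your own. Each camera call takes 0.05 s, during which the arm holds its last target. There are 200 camera calls.

### The job

On the leather bench stands a die turret with four arms: with one fingertip, push an arm round until the yellow arm's forked tip lines up with the locking bolt on the turret's base and let it come to rest there; then push the bolt's red pin inwards until the bolt is fully home in the yellow fork. Only push: do not lift the turret off its spindle, do not drive the bolt home anywhere but in the yellow arm's fork, and leave the tools and tins around it where they are.

Things in the scene. Friction and masses are not known exactly. Their poses are not given: they have to be found in the camera images.
- turret_base: Fixed green base of the die turret. Origin on the table under the turret's vertical axis, z up; the bolt lies out along its -y. Round foot, radius 62, 28 mm high; a bar 60 mm wide, 16 high, runs along -y to 205 mm from the axis and carries the bolt's housing: 36 mm wide, 142 to 198 mm from the axis, top 60 mm above the table.
- turret (a joint): Angle (rad) of the cross of four arms about the base's vertical axis, one yellow, three grey, 90 degrees apart. Grows anticlockwise from above; full turns either way; about 0.1 N m of friction, stays where left. The yellow arm points along the base's -y turned by this angle: 0 (or 6.283) = at the bolt. Dark hub: radius 22 mm, its top stud 75 mm above the table.
- lift (a joint): Height (m) by which the cross has been lifted up its spindle: 0 = seated, up to 0.03. Only its own weight (about 1 kg) holds it down. It must stay seated.
- bolt (a joint): Travel (m) of the locking bolt towards the axis: 0 = drawn out, 0.025 = fully home (end stop). Slides at about 2 N, stays where left. 10 mm thick, round nose, 53 mm above the table; the nose ends 136 mm from the axis when out, 111 mm when home between the prongs. The prongs block it if the fork is far off; within about 7 mm it slips in and centres the arm.
- yellow_fork (a point): Middle of the gap in the fork at the yellow arm's tip, 115 mm from the axis, 53 mm above the table; moves with it. All arms alike: bar 18 mm wide from hub to 109 mm from the axis, 45 to 61 mm above the table; at the tip a crossbar 38 mm wide with two prongs 10 mm thick, reaching out to 120 mm, gap 18 mm.
- station (a point): Fixed point on the bolt's line, 115 mm from the axis, 53 mm above the table: where the yellow fork must come.
- bolt_pin (a point): Centre of the top of the bolt's upright red pin (14 mm thick, reaching from 60 mm, the housing's top, to 105 mm above the table), 170 mm from the axis when drawn out, 145 mm when home. Push it towards the axis from its outer side.
- glue_tin: Bystander: closed tin, 74 mm across, 85 mm high; origin at the centre of its underside.
- rivet_jar: Bystander: amber jar with a black cap, 56 mm across, 75 mm high; origin under its centre.
- spool: Bystander: red thread spool standing upright, 48 mm across, 60 mm high; origin under its centre.
- hammer: Bystander: hammer lying flat; origin on its underside, handle towards its -x.
- cork_block: Bystander: brown cork sanding block 70 x 45 x 30 mm; origin under its centre.
- punch: Bystander: steel hand punch standing upright, 16 mm thick with a 22 mm head, 90 mm high; origin under its centre.
- rivet_cup: Bystander: steel bowl 70 mm across, 40 mm high; origin under its centre.
- yellow_die (a point): Top of the brass die that stands on the yellow arm, 85 mm from the axis, 75 mm above the table, 18 mm thick. The grey arms have steel dies of about the same size.

How it is judged:
On the way, in this order (a step that is already met when the one before it is completed fails the run):
1. the yellow fork is lined up with the bolt (within 12 mm) and at rest while the bolt is still drawn out (horizontal distance between yellow_fork and station below 0.012 m and value of joint bolt below 0.006 m and velocity of joint turret between -0.08 and 0.08 rad/s), for 0.2 s.
2. the bolt is pushed fully home in the yellow fork (horizontal distance between yellow_fork and station below 0.006 m and value of joint bolt above 0.021 m), for 0.2 s.
At the end, for the whole second after the job is handed in: The bolt is at least 21 of its 25 mm home, the yellow fork is within 6 mm of the station (held by the bolt), the turret is at rest and seated on its spindle (all of step 2 and value of joint lift below 0.003 m and velocity of joint turret between -0.08 and 0.08 rad/s); the robot touches nothing.
It fails at once if the turret is lifted more than 8 mm up its spindle (value of joint lift above 0.008 m).
It fails at once if the bolt is driven home (over 18 mm) while the yellow fork is more than 20 mm from it (value of joint bolt above 0.018 m and horizontal distance between yellow_fork and station above 0.02 m).
It fails at once if a bystander is moved by more than 25 mm or lifted (distance of any of glue_tin, rivet_jar, spool, hammer, cork_block, punch, rivet_cup from where it was at the start of the episode above 0.025 m).
It also fails if it takes over 53 s, if anything falls off the work surface, if the arm or the gripper's body presses on something with over 40 N, if the wrist force passes 120 N, or if a joint passes its speed limit or range.

## Working session

There is one attempt and no reset: what is moved stays moved. The work goes in short steps, each a Python script; the robot and the scene stay as the last script left them, time stands still between calls to the robot, and variables do not carry over. Pictures are saved under pics/ and viewed, at most 10 in all, crops included, and the job is handed in when it is done.

```bash
mkdir -p pics
python3 - <<'E'
from cell import env,camera,calibration
import cv2,numpy as np
for n in("top","scene"):
    p,d=camera(n); cv2.imwrite(f"pics/{n}0.png",p); np.save(f"{n}0.npy",d); c=calibration(n); print(n,c)
print(env.get_state()["time"],env.get_state()["orientation"])
E
```

```text
top {'fx': 419.5885032272304, 'fy': 419.5885032272304, 'cx': 246.22271928672373, 'cy': 192.33450836626866, 'rvec': array([ 2.1047578 , -2.11266998,  0.22783138]), 'tvec': array([-0.00671169,  0.57777609,  1.11690684])}
scene {'fx': 425.5605674337336, 'fy': 425.5605674337336, 'cx': 256.55586853975643, 'cy': 187.8025294843509, 'rvec': array([ 2.19351553,  0.65485226, -0.27879345]), 'tvec': array([-0.46755389, -0.14267252,  1.60232389])}
0.1 [-7.03543124e-05  1.57237500e-01  9.87560483e-01 -8.10134622e-04]
```

View pics/top0.png

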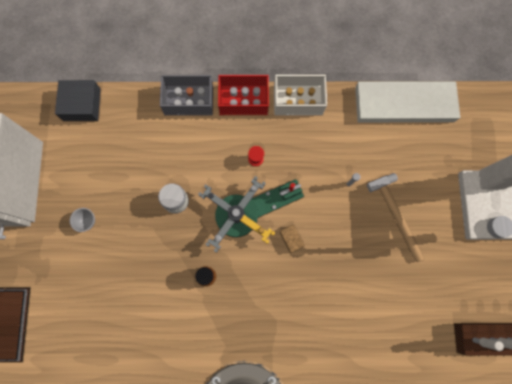

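View pics/scene0.png

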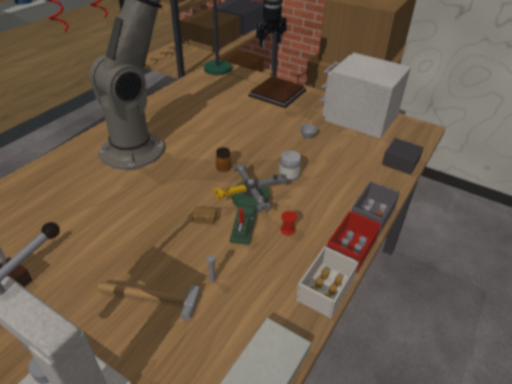

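The top view shows the hub at about (237,212), the yellow tip at (269,236), the red pin at (293,187) and the cork block at (290,238). The yellow arm needs about 60° anticlockwise. I'll refine this with the wrist camera.

```bash
cat > h.py <<'E'
import cv2,numpy as np
from cell import env,kin,camera,calibration,job
from scipy.spatial.transform import Rotation as R
def ray(c,uv,z):
    M=cv2.Rodrigues(np.array(c["rvec"]))[0];t=np.array(c["tvec"]).ravel();o=-M.T@t
    d=M.T@np.array([(uv[0]-c["cx"])/c["fx"],(uv[1]-c["cy"])/c["fy"],1]);return o+d*(z-o[2])/d[2]
def proj(c,P): return cv2.projectPoints(np.array(P,float).reshape(-1,3),np.array(c["rvec"]),np.array(c["tvec"]),np.array([[c["fx"],0,c["cx"]],[0,c["fy"],c["cy"]],[0,0,1]]),None)[0].reshape(-1,2)
def quat(xdir): # tool pointing down, tool x along heading xdir (rad)
    x=np.array([np.cos(xdir),np.sin(xdir),0]);z=np.array([0,0,-1.]);q=R.from_matrix(np.c_[x,np.cross(z,x),z]).as_quat();return q[[3,0,1,2]]
E
python3 - <<'E'
from h import *
c=calibration("top")
for n,uv,z in [("hub",(237,212),.075),("ytip",(269,236),.055),("pin",(293,187),.105),("cork",(292,238),.03)]: print(n,ray(c,uv,z).round(3))
c=calibration("wrist");M=cv2.Rodrigues(np.array(c["rvec"]))[0]; cam=-M.T@np.ravel(c["tvec"]);s=env.get_state()
q=s["orientation"];T=R.from_quat(np.r_[q[1:],q[0]]);print("cam in tool",T.inv().apply(cam-s["tcp_pos"]),"axis",T.inv().apply(M[2]),c["fx"])
E
```

```text
hub [0.52  0.017 0.075]
ytip [ 0.456 -0.071  0.055]
pin [ 0.583 -0.136  0.105]
cork [ 0.452 -0.138  0.03 ]
cam in tool [ 0.06921812 -0.0010691  -0.07020857] axis [-2.76458669e-01 -3.53369697e-04  9.61025743e-01] 292.11633147012213
```

Run:
```python
from h import *
h=2.83
env.reach([0.535-.02,-0.03,0.36],quat(h)); env.dwell(.2)
c=calibration("wrist");p,d=camera("wrist");np.savez("w1.npz",p=p,d=d,**{k:np.array(v) for k,v in c.items()})
cv2.imwrite("pics/w1.png",cv2.resize(p,(768,576),interpolation=cv2.INTER_CUBIC))
s=env.get_state();print(s["time"],s["tcp_pos"],s["qpos"])
hsv=cv2.cvtColor(p,cv2.COLOR_BGR2HSV)
for n,lo,hi in [("yel",(20,150,120),(32,255,255)),("red",(0,170,100),(6,255,255)),("green",(60,80,20),(95,255,255))]:
    m=cv2.inRange(hsv,lo,hi)
    for q in cv2.findContours(m,0,2)[0]:
        if cv2.contourArea(q)>60: print(n,cv2.contourArea(q),cv2.minAreaRect(q))
```

```text
2.9667 [ 0.51508145 -0.02964444  0.35995942] [-0.66072427  0.17573795  0.68886392  1.89734367 -0.1242344   1.11116404
  1.33571392]
yel 476.5 ((257.89776611328125, 146.03564453125), (47.732913970947266, 13.470904350280762), 17.650123596191406)
yel 78.5 ((222.35269165039062, 126.18698120117188), (23.73818588256836, 9.740107536315918), 64.79887390136719)
red 277.5 ((334.67645263671875, 335.2059020996094), (15.764815330505371, 39.53330612182617), 75.96376037597656)
red 1036.0 ((289.2359924316406, 275.4775390625), (45.176536560058594, 30.528528213500977), 84.5596694946289)
red 159.5 ((198.4268035888672, 248.1585235595703), (8.590692520141602, 24.235532760620117), 24.77513885498047)
green 367.5 ((308.09796142578125, 183.34539794921875), (17.159351348876953, 38.887760162353516), 66.03751373291016)
green 3392.0 ((231.18946838378906, 206.07113647460938), (44.23603820800781, 124.2457504272461), 43.40885925292969)
green 584.5 ((326.70001220703125, 140.40000915527344), (28.776723861694336, 35.10127639770508), 18.434946060180664)
green 807.5 ((278.6000061035156, 123.20001220703125), (37.31487274169922, 37.94732666015625), 18.43494987487793)
```

View pics/w1.png

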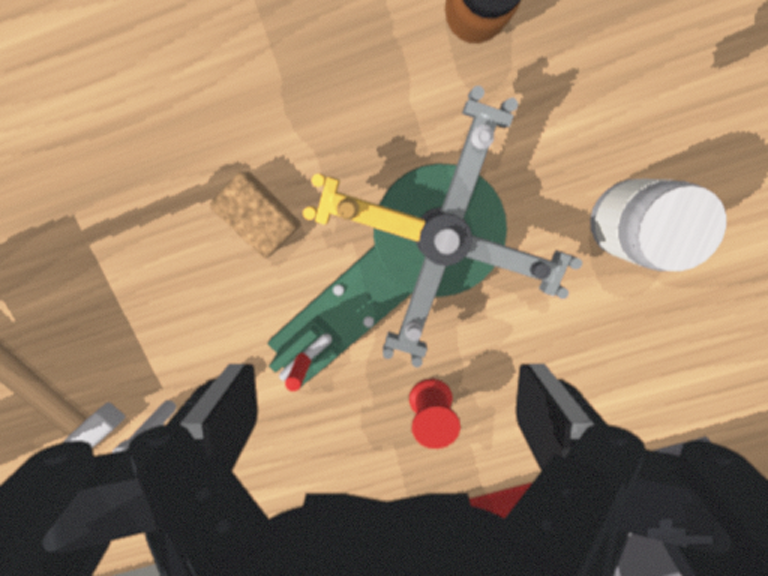

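The picture shows, at 1.5× scale, the stud at (447,241), pin top at (293,383) and yellow prongs at (318,180) and (309,213). The other prongs are at (476,94)/(510,104), (577,260)/(562,294) and (389,352)/(418,360). The cork block is at (255,213), the punch at about (160,425) and the glue tin at right.

Run:
```python
from h import *
c=dict(np.load("w1.npz"))
g=lambda u,v,z: ray(c,(u/1.5,v/1.5),z)
hub=g(447,241,.075);pin=g(293,383,.105)
pr={n:(g(*a,.061)+g(*b,.061))/2 for n,a,b in [("y",(318,180),(309,213)),("a",(476,94),(510,104)),("o",(577,260),(562,294)),("b",(389,352),(418,360))]}
cen=sum(pr.values())/4
print("hub",hub,"cen",cen,"pin",pin,"r",np.linalg.norm((pin-hub)[:2]))
ang=lambda P,C=cen: np.degrees(np.arctan2(P[1]-C[1],P[0]-C[0]))
for n in pr: print(n,pr[n].round(4),np.linalg.norm((pr[n]-cen)[:2]),ang(pr[n]))
print("bolt ang",ang(pin),ang(pin,hub))
print("bar bolts",g(338,290,.016),g(368,322,.016), ang((g(338,290,.018)+g(368,322,.018))/2))
print("punch top",g(168,408,.09),"cork",g(255,213,.03),"tin",g(675,227,.085),"spool",g(436,427,.06),"jar",g(490,2,.075))
ct=calibration("top");print(proj(ct,[hub,pin,g(160,425,.09)]))
```

```text
hub [0.51982225 0.01988923 0.075     ] cen [0.51949734 0.01987529 0.061     ] pin [ 0.58826459 -0.13458094  0.105     ] r 0.1689538050001888
y [ 0.4534 -0.0739  0.061 ] 0.11471827079954301 -125.15854565061365
a [0.4264 0.0851 0.061 ] 0.11365189834607703 144.97846197890428
o [0.5856 0.1137 0.061 ] 0.11473759557284659 54.827768777189
b [ 0.6125 -0.0453  0.061 ] 0.11362444782771508 -35.03124792461566
bolt ang -66.00033954071527 -66.10291883498498
bar bolts [ 0.54554669 -0.09020924  0.016     ] [ 0.58619148 -0.07272679  0.016     ] -65.60310797217159
punch top [ 0.5838598  -0.25317641  0.09      ] cork [ 0.45121192 -0.13466068  0.03      ] tin [0.56195791 0.19259701 0.085     ] spool [ 0.69356665 -0.03761407  0.06      ] jar [0.36489185 0.09480331 0.075     ]
[[235.8467233  211.95537593]
 [292.49820314 185.0283965 ]
 [339.98141941 182.981286  ]]
```

```bash
cat >> h.py <<'E'
C=np.array([0.5196,0.0199]);TH=np.radians(-66.05);Z=0.042+0.073
def pose(th,off,r=.070,z=Z):
    # finger beside an arm at heading th, off metres clockwise; tool x points clockwise
    u=np.array([np.cos(th),np.sin(th)]);w=np.array([np.sin(th),-np.cos(th)])
    return np.r_[C+r*u+off*w,z],quat(th-np.pi/2)
def yellow(name):
    c=calibration(name);p,d=camera(name);m=cv2.inRange(cv2.cvtColor(p,cv2.COLOR_BGR2HSV),(20,130,90),(32,255,255))
    return c,p,m
E
python3 - <<'E'
from h import *
d=np.radians
env.grip(0.0)
t0=d(-125)
p,q=pose(t0,.036,z=.23); env.reach(p,q)
p,q=pose(t0,.036); env.movel(p,.15)
f0=np.array(env.get_state()["force"])
hit=env.movel(pose(t0,.021)[0],.05,stop_force=3); print("contact?",hit)
for a in np.arange(-119,-77,6):
    p,q=pose(d(a),.020); env.movel(p,.06,rot=q)
    s=env.get_state(); print(a,s["time"],(np.array(s["force"])-f0).round(1))
env.dwell(.1)
c,p,m=yellow("top"); cv2.imwrite("pics/t2.png",cv2.resize(p[150:270,170:330],(800,600),interpolation=cv2.INTER_CUBIC))
E
```

```text
contact? False
-119 6.025 [ 0.6 -0.   0.7]
-113 6.3 [-0.2 -0.6  0.7]
-107 6.575 [0.1 0.2 0.6]
-101 6.85 [-0.5 -0.6  0.4]
-95 7.125 [-0.6  1.3  1.3]
-89 7.4 [-1.  -0.7 -0.1]
-83 7.675 [-0.3  0.  -0.3]
```

View pics/t2.png

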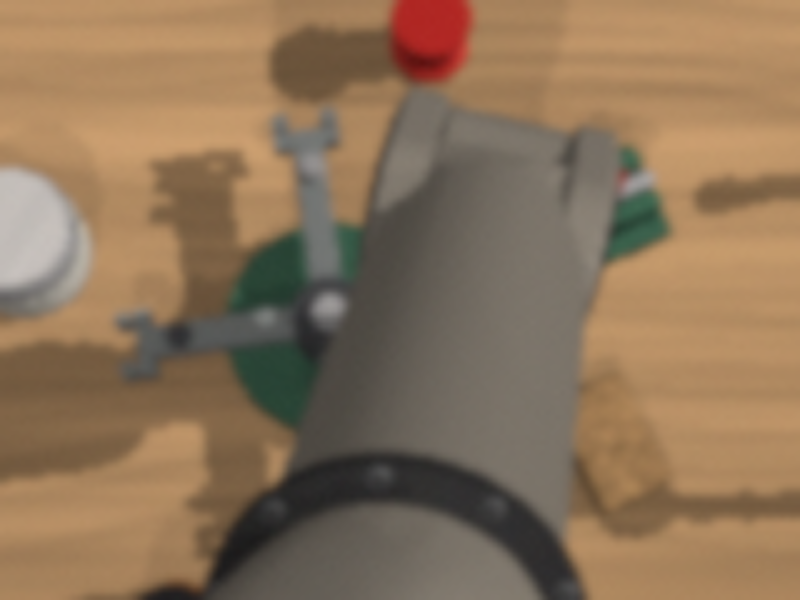

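The top view shows the turret has turned. The visible grey tips are at crop pixels (307,122) and (137,346), and the hub is at (328,310).

Run:
```python
from h import *
c=calibration("top")
for uv in [(307,122),(137,346)]:
    P=ray(c,(uv[0]/5+170,uv[1]/5+150),.061);v=P[:2]-C;print(P.round(3),np.linalg.norm(v),np.degrees(np.arctan2(v[1],v[0])))
```

```text
[0.63  0.033 0.061] 0.11143778002941801 6.7534596874350825
[0.502 0.127 0.061] 0.10834500789460512 99.22644482412353
```

The yellow arm sits at about −82.7° against −83° commanded, so the offset is right. I'll finish slowly, back off and check.

Run:
```python
from h import *
d=np.radians
for a,v in [(-77,.06),(-71,.04),(-66.3,.02)]:
    p,q=pose(d(a),.020); env.movel(p,v,rot=q)
env.dwell(.3)
p,q=pose(d(-66.3),.045); env.movel(p,.08)
p[2]=.25; env.movel(p,.2)
env.reach([0.515,-0.03,0.36],quat(2.83)); env.dwell(.2)
c=calibration("wrist");p,_=camera("wrist");np.savez("w2.npz",**{k:np.array(v) for k,v in c.items()})
cv2.imwrite("pics/w2.png",cv2.resize(p,(768,576),interpolation=cv2.INTER_CUBIC));print(env.get_state()["time"])
```

```text
11.5167
```

View pics/w2.png

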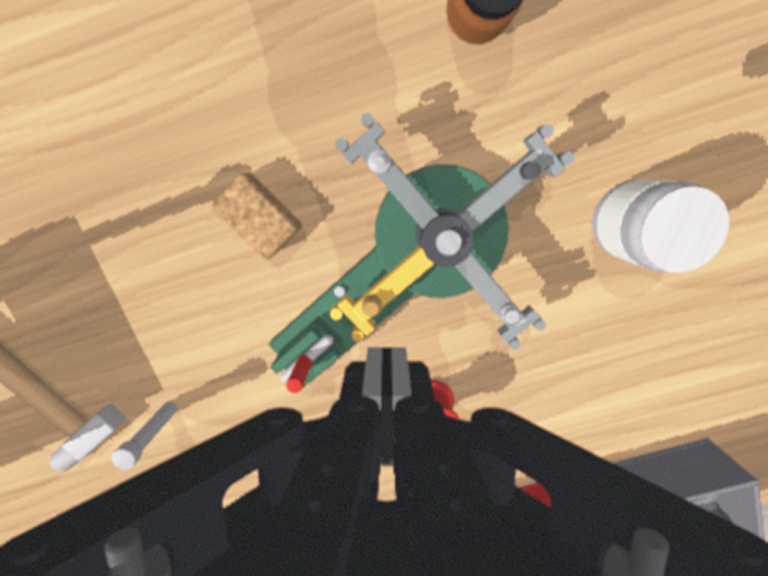

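The picture shows the yellow prongs at (336,314)/(359,336), straddling the bolt nose. The other prongs are at (341,145)/(368,119), (546,131)/(567,158) and (515,343)/(540,323). The pin is still out at (294,383), and the punch top is at (124,459).

Run:
```python
from h import *
c=dict(np.load("w2.npz"));g=lambda u,v,z: ray(c,(u/1.5,v/1.5),z)
A=[]
for k,(a,b) in enumerate([((336,314),(359,336)),((515,343),(540,323)),((546,131),(567,158)),((341,145),(368,119))]):
    P=(g(*a,.061)+g(*b,.061))[:2]/2-C;A.append((np.degrees(np.arctan2(P[1],P[0]))-90*k+180)%360-180)
pin=g(294,383,.105);err=np.radians(np.mean(A)+66.05)*115
print(A,"err mm",err,"pin",pin,"r",np.linalg.norm(pin[:2]-C),"punch",g(124,459,.09))
assert abs(err)<5
u=np.array([np.cos(TH),np.sin(TH)]);q=quat(TH+np.pi);P=lambda r,z:np.r_[C+r*u,z]
env.reach(P(.207,.24),q); env.movel(P(.207,.150),.15); env.dwell(.1)
hit=env.movel(P(.158,.150),.03,stop_force=15)
s=env.get_state();print("hit",hit,"tip r",np.linalg.norm(s["tcp_pos"][:2]-C),s["force"],s["time"])
env.dwell(.3)
env.movel(P(.207,.150),.1); env.movel(P(.207,.25),.2)
env.reach([0.515,-0.03,0.36],quat(2.83)); env.dwell(.2)
c=calibration("wrist");p,_=camera("wrist");np.savez("w3.npz",**{k:np.array(v) for k,v in c.items()})
cv2.imwrite("pics/w3.png",cv2.resize(p,(768,576),interpolation=cv2.INTER_CUBIC));print(env.get_state()["time"])
```

```text
[np.float64(-65.72275878616553), np.float64(-65.98643429716302), np.float64(-66.1425736723422), np.float64(-66.11644486568434)] err mm 0.11630727328737929 pin [ 0.58687035 -0.13434134  0.105     ] r 0.1682726692425984 punch [ 0.61717671 -0.31394541  0.09      ]
hit False tip r 0.16123215304002936 [ 5.70584289 -9.78377104 -7.33076889] 14.9833
17.6333
```

View pics/w3.png

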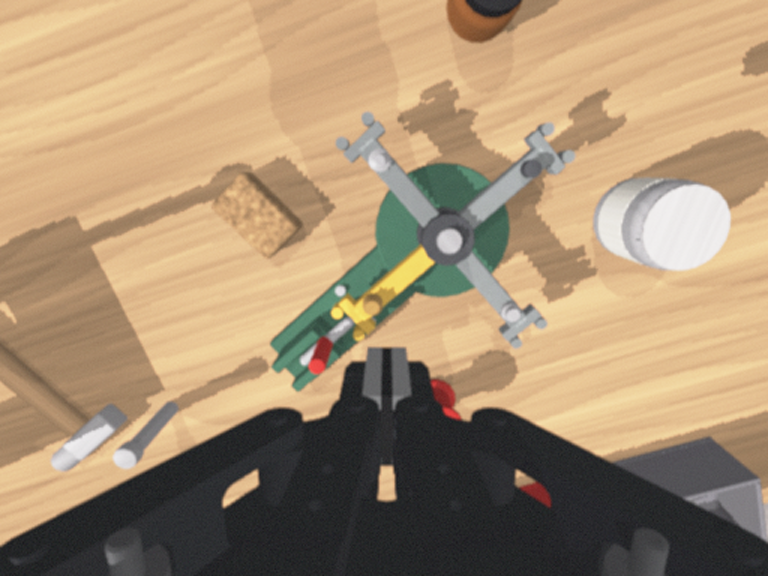

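The pin top has moved to (319,365) and the bolt nose lies between the yellow prongs. The finger held about 11 N against the end stop. I'll check the travel and hand in.

Run:
```python
from h import *
c=dict(np.load("w3.npz"));P=ray(c,(319/1.5,365/1.5),.105);r=np.linalg.norm(P[:2]-C);print(P,r)
if r<.1475: print(job.job_done())
```

```text
[ 0.5784859  -0.11042269  0.105     ] 0.14300892784814825
the job is handed in; nothing more can be done
None
```

The yellow fork is lined up with the bolt, the bolt is home in it (about 25 mm of travel measured in the last image), and the job is handed in at about 18 s; no verdict was returned.

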